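# Release and empty the latched tray of a bench tester

## Task

The tester's tray is latched shut with a sensor module inside. Take the pin driver from its stand, turn the slotted fastener a quarter turn with it so that the yellow access panel springs open, then push the driver's tip through the access hole to trip the hidden latch so that the tray ejects. Put the driver back fully home in its stand, then set (do not drop) the module upright on the floor of the blue outfeed tray, leaving the tester's panel and tray open and the flask, green cap and parts box where they stand.

Things in the scene. Friction and masses are not known exactly. Their poses are not given: they have to be found in the camera images.
- unit: white bench tester, fixed, 170 (x) x 130 (y) x 60 mm high; origin at the centre of its underside, z up; blue tray front faces local -x. On top, mm: brass slotted fastener at local (45, 42), yellow spring panel (x 20 to 70, y -28 to 22, top at z 64, hinged along its -y edge) covering the access hole. A tongue on the fastener, 27 long at z 64.5 to 67.5, holds the panel's +y edge down.
- unit_hole (a point): centre of the mouth of the access hole, 15 mm diameter, vertical, in the tester's top face (z 60 mm) at unit-local (45, -2.5) mm; frame parallel to unit. The hole goes through the 5 mm top; the orange latch pad (20 x 26 mm) lies 24 mm below the mouth. Closed off by the panel at the start.
- latch (a joint): travel of the latch pad in m, 0 at rest (up), 0.012 fully down; spring of 4 N at rest to 6.4 N fully down; about 0.007 down lets the tray go, so the driver's tip must come 31 to 36 mm below the hole's mouth; it springs back up by itself.
- fastener (a joint): angle of the slotted fastener in rad about its vertical axis, counter-clockwise seen from above; 0 to 0.2 at the start (tongue over the panel), hard stop at 1.571 (freed). The panel is let go at about 0.95 and springs open. Friction 0.02 N m; it stays where it is left.
- fastener_slot (a point): centre of the fastener's top, 73.5 mm above the table, on its turning axis; turns with it. The slot runs along this frame's y axis right across the 21 mm head: 4 mm wide, floor 5.5 mm below this point, with chamfered lips that widen it to about 8 mm at the top.
- panel (a joint): opening angle of the yellow access panel in rad: 0 shut; once freed its spring opens it to 1.9 (leaning back past upright, edge then up to 48 mm above the tester's top, on the unit's -y side of the hole).
- tray (a joint): travel of the tester's tray in m along the unit's local -x: 0 latched shut, 0.085 fully ejected by its spring (takes about 0.6 s) once the latch is tripped. The tray's floor is 12 mm above the table; blue front 118 mm wide, top at 52 mm.
- tray_pocket (a point): centre of the module's place on the tray floor (12 mm above the table), moving with the tray; frame parallel to unit. 4 mm high ribs surround the module with 2 to 3.5 mm play; else the tray is flat for 35 mm either side of the module in y. After ejection the tray front is 40 mm from this point, the tester's face 45 mm on the other side.
- module: black and green sensor module, 50 (x) x 30 (y) x 26 mm (z), 80 g; 22 mm high black body with a slightly smaller 4 mm green board on top; origin at the centre of its underside, z up; lies in the tray with x along the unit's x (yaw play of 3 degrees). Hidden inside the tester until the tray ejects.
- driver: pin driver, 120 g, upright in the stand: square handle, red and black, 22 x 22 mm, 5 to 51 mm above the origin, sides parallel to its x and y; collar of 32 mm diameter, 0 to 5 mm; origin at the centre of the collar's underside, z up to the handle; below it a steel shank of 8 mm diameter ending in a flat blade 10 mm wide (along x), 2.6 mm thick (along y), 18 mm long.
- driver_tip (a point): centre of the blade's end, 85 mm below the driver's origin on its axis; frame parallel to driver.
- stand: driver stand, fixed: grey block 46 x 46 mm, top at 96 mm, on a dark 80 x 80 x 8 mm foot; origin at the centre of its underside, z up. A vertical hole of 18 mm diameter (chamfer 3 mm) runs 88 mm down from the centre of the top; the driver hangs in it with its collar resting flat on the top.
- outfeed: blue open tray, fixed, 140 (x) x 130 (y) x 35 mm high, walls 4 mm, floor 4 mm thick; origin at the centre of its underside, z up. It and the stand may change places.
- flask: black flask, 60 mm diameter, 140 mm high, bystander; origin at the centre of its underside.
- cap: green round cap, 52 mm diameter, 14 mm high, bystander; origin at the centre of its underside.
- partsbox: white open parts box with a divider, 90 x 70 x 40 mm, bystander; origin at the centre of its underside.

How it is judged (in metres and radians):
On the way, in this order (a step that is already met when the one before it is completed fails the run):
1. the fastener is turned by the driver (past 0.7 rad, driver in contact with the tester) (value of joint fastener above 0.7 rad and contact force between driver and unit above 0.2 N).
2. the access panel has sprung open (past 1.2 rad) (value of joint panel above 1.2 rad), for 0.1 s.
3. the driver's tip, through the access hole (over 15 mm below its mouth), pushes the latch down more than 4 mm (value of joint latch above 0.004 m and z of driver_tip in the frame of unit_hole below -0.015 m and horizontal distance between driver_tip and unit_hole below 0.012 m).
4. the tray has ejected (past 70 mm) (value of joint tray above 0.07 m), for 0.1 s.
5. the driver is back in its stand, upright, collar down on the block, released (horizontal distance between driver and stand below 0.012 m and z of driver in the frame of stand below 0.099 m and angle between driver's own z axis and vertical below 0.1 rad and contact force between the fingers and driver below 0.1 N), for 0.2 s.
At the end, for the whole second after the job is handed in: Module upright (0.15 rad), at rest on the outfeed floor, within 50 mm of its centre along x and y and under 10 mm above its underside; driver in its stand within 12 mm, collar at most 3 mm off the block, tilt under 0.1 rad; panel past 1.2 rad, tester tray out past 70 mm; nothing held (all of step 5 and x of module in the frame of outfeed between -0.05 and 0.05 m and y of module in the frame of outfeed between -0.05 and 0.05 m and z of module in the frame of outfeed below 0.01 m and angle between module's own z axis and vertical below 0.15 rad and linear speed of module below 0.02 m/s and contact force between the fingers and module below 0.1 N and value of joint panel above 1.2 rad and value of joint tray above 0.07 m); the robot touches nothing.
It fails at once if a bystander (flask) is moved by more than 25 mm (distance of flask from where it was at the start of the episode above 0.025 m).
It fails at once if a bystander (cap) is moved by more than 25 mm (distance of cap from where it was at the start of the episode above 0.025 m).
It fails at once if a bystander (partsbox) is moved by more than 25 mm (distance of partsbox from where it was at the start of the episode above 0.025 m).
It fails at once if the module is dropped or thrown into the outfeed tray (faster than 0.7 m/s low over it) (linear speed of module above 0.7 m/s and horizontal distance between module and outfeed below 0.1 m and height (world z) of module below 0.08 m).
It also fails if it takes over 72 s, if anything falls off the work surface, if the arm or the gripper's body presses on something with over 40 N, if the wrist force passes 120 N, or if a joint passes its speed limit or range.

## Robot

A 6-joint arm with a two-finger parallel gripper is mounted at the origin on the work surface. World frame = base frame: x ahead of the robot, y to its left, z up, the work surface at z = 0. Lengths are in m, angles in degrees, forces in N, time in s.
With the tool pointing down it reaches from about 0.4 to 0.825 m from the base axis. Payload 7 kg.
Tool frame: the origin (TCP) lies midway between the tips of the shut fingers; the grasp point (between the pads) lies r.grip_depth behind it (r.grip_depth is the distance from the TCP to the grasp point, in m); z points along the fingers, y is the line along which they close (so a half turn about z gives the same grasp; the last joint's range is limited). The gripper opens to 88 mm and grips with 3 to 60 N. Pads are 19 mm wide; open, the fingers measure 130 mm over their backs; the gripper's body (78 mm by 193 mm) begins 47 mm behind the grasp point.
Start: joints at [-52.133, 20.546, 0.682, 0, -70.136, -16.507], TCP at [0.246, -0.629, 0.227] pointing down, gripper open.
Joint ranges: [-176.03, 176.03], [-82.01, 121.73], [-58.28, 71.71], [-173.87, 95.51], [-174.79, -0.11], [-173.66, 173.66]. Speed limits (degrees/s): [136.94, 136.94, 172.46, 180, 180, 180].

## Interface

Orientations are given as [roll, pitch, yaw] about the fixed x, y, z axes, in that order (R = Rz(yaw) Ry(pitch) Rx(roll)).
In Python, from plant import r gives the robot as it stands.
- The arm moves only by the tool drive_effector, called after "Emit:" in YAML: its name, and indented under it one key for each argument. Schema: {"type":"object","properties":{"increments":{"type":"object","properties":{"rows":{"type":"array","items":{"type":"array","items":{"type":"number"},"minItems":6,"maxItems":6},"minItems":1,"maxItems":12}},"additionalProperties":false,"required":["rows"]},"finger_gap":{"type":"number"},"grip_force":{"type":"number"},"only":{"type":"string"},"quiet":{"type":"boolean"},"lines":{"type":"string"}},"required":["increments"],"additionalProperties":false}. increments is an object whose key "rows" holds a list of rows, 1 to 12 of them, each of 6 numbers: dx, dy, dz in m, then a rotation vector rx, ry, rz in degrees; each row is the pose to reach, as a shift and turn from the pose commanded when the call began, along the tool's axes at that moment; what a row does not reach only later rows make up. A row lasts 1/12 s, in which the tool goes at most 0.0417 m and 7.16 degrees, less where a joint would pass 70% of its speed; a pose out of reach is approached as far as the arm can. finger_gap is the finger opening in m, set as the call begins (left out keeps the last). The fingers move at their own pace and stop on an object; grip_force is the grip in N (left out, the last holds). Time passes only in rows, so rows that do not move let the fingers close. The tool returns the time, the measured TCP pose, the force, the opening and the grip force at its end. only (a regular expression) keeps the lines of the reply that match it, lines (a string "A,B") keeps lines A to B, and quiet returns only ok. Input that does not fit is refused with a message, and nothing moves.
- r.get_state(): the state, without advancing time (a new reading comes with each control period).
- r.capture(name): name is "scene" or "top" or "wrist"; returns a dict with "frame" (480x640x3 uint8, red, green, blue), "z_map" (480x640 float32, m along the optical axis (not along the pixel's ray), 0 where there is no reading), "fx", "fy", "cx", "cy" (pixels), "cam_to_world" (4x4, takes a point from camera to world coordinates). Camera axes: x right, y down, z forward; pixel columns grow to the right and rows downward; lengths in m; the calibration is good to about 2 mm. The wrist camera is an equidistant fisheye: a pixel r from the principal point sees the ray r / f radians off the axis. A picture is of the moment at which its call begins.
- r.close_job(): hands the job in; it is judged then, once.
The state is a dict: "time_s": time; "joints": joint angles; "qd": joint speeds; "joint_torque": joint torques, N m; "tcp_pos": TCP position; "eef_rot": TCP orientation; "contact_force": force on the tool from outside, world axes, zero at the start; "moment": the same for the moment, N m; "gripper_width": finger opening in m; "gripper_force": force on a finger pad.
Only numpy, scipy, OpenCV 4.12 (cv2) and the standard library are available. Lean on these libraries where they do the work, as an engineer would, in place of code of your own. Each camera call takes 0.05 s, during which the arm holds its last target. There are 200 camera calls.

## Working session

There is one attempt and no reset: what is moved stays moved. The work goes in short steps, Python scripts to look and compute and a tool call to move; the robot and the scene stay as the last step left them, time stands still between calls to the robot, and variables do not carry over. Pictures are saved under pics/ and viewed, at most 10 in all, crops included, and the job is handed in when it is done.

```bash
ls; mkdir -p pics; python3 - <<'E'
from plant import r
import cv2,numpy as np
s=r.get_state();print({k:np.round(v,4) for k,v in s.items()},r.grip_depth)
for n in("top","scene"):
    c=r.capture(n);cv2.imwrite(f'pics/{n}0.png',c['frame'][:,:,::-1])
    np.savez(f'{n}0.npz',**c);print(n,c['fx'],c['cx'],c['cy'],np.round(c['cam_to_world'],3).tolist(),(c['z_map']>0).mean())
E
```

```text
pics
plant.py
{'time_s': np.float64(0.0), 'joints': array([-5.21354e+01,  2.05911e+01,  6.31400e-01, -1.96000e-02,
       -7.01349e+01, -1.65040e+01]), 'qd': array([-0.052 ,  0.0837,  0.0896,  0.0585, -0.007 , -0.0527]), 'joint_torque': array([-6.00000e-04, -5.82717e+01,  2.93053e+01,  6.99710e+00,
        6.80000e-03, -2.00000e-04]), 'tcp_pos': array([ 0.2456, -0.6282,  0.2256]), 'eef_rot': array([ 1.799040e+02, -9.300000e-03, -1.586461e+02]), 'contact_force': array([-0.1501, -0.0588,  0.703 ]), 'moment': array([-0.0439,  0.0358, -0.0108]), 'gripper_force': np.float64(0.0), 'gripper_width': np.float64(0.0875)} 0.0188
top 463.95794840796725 320.20074858577226 238.79117652339968 [[0.028, -0.981, 0.192, 0.424], [-1.0, -0.03, -0.007, 0.004], [0.013, -0.192, -0.981, 1.092], [0.0, 0.0, 0.0, 1.0]] 0.9959049479166666
scene 440.44889342093853 314.6150179786996 242.5899845664475 [[-0.776, 0.532, -0.34, 0.868], [0.631, 0.666, -0.397, 0.3], [0.015, -0.523, -0.852, 0.77], [0.0, 0.0, 0.0, 1.0]] 0.9959407552083334
```

View pics/top0.png

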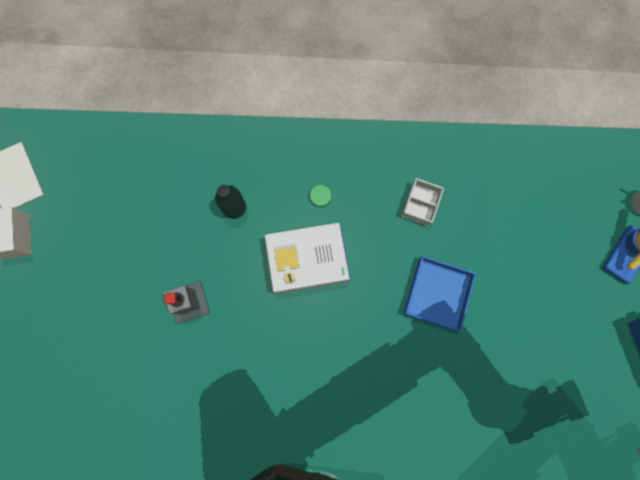

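View pics/scene0.png

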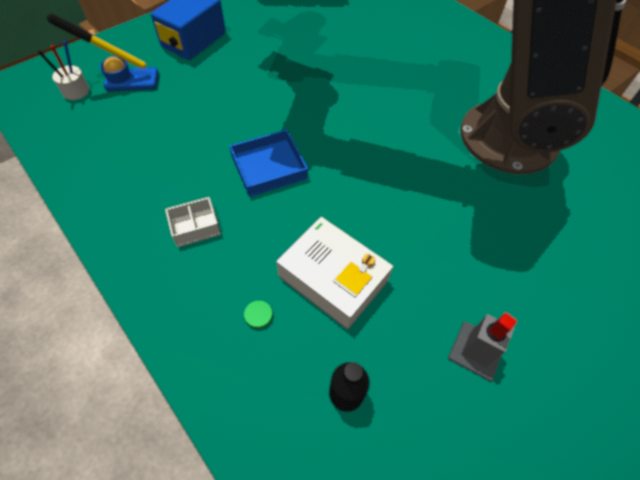

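Top view: tester about (307,258), with fastener (289,278), panel (287,258) and blue front facing right. Stand and driver at (183,300), outfeed (440,294), flask (231,200), cap (320,195), parts box (423,202). The scene view agrees.

```bash
cat > h.py <<'E'
import numpy as np,cv2
def cloud(c):
    v,u=np.mgrid[:480,:640]; z=c['z_map']
    p=np.stack([(u-c['cx'])/c['fx']*z,(v-c['cy'])/c['fy']*z,z],-1)
    M=c['cam_to_world']; return p@M[:3,:3].T+M[:3,3]
def ray(c,u,v,h):
    M=c['cam_to_world']; d=M[:3,:3]@[(u-c['cx'])/c['fx'],(v-c['cy'])/c['fy'],1]
    return M[:3,3]+d*(h-M[2,3])/d[2]
def rect(P):
    (c,s,a)=cv2.minAreaRect((P[:,:2]*1000).astype(np.float32)); return np.round(c,1),np.round(s,1),round(a,2)
E
python3 - <<'E'
from h import *
for n in("top","scene"):
    c=dict(np.load(n+'0.npz'));P=cloud(c);f=c['frame'].astype(int);hsv=cv2.cvtColor(c['frame'],cv2.COLOR_RGB2HSV).astype(int)
    R,G,B=f[...,0],f[...,1],f[...,2];H,S,V=hsv[...,0],hsv[...,1],hsv[...,2]
    x,y,z=P[...,0],P[...,1],P[...,2]
    def show(l,m,h=None):
        m=cv2.morphologyEx(m.astype(np.uint8),cv2.MORPH_OPEN,np.ones((2,2)))
        k,lab,st,_=cv2.connectedComponentsWithStats(m)
        for i in range(1,k):
            if st[i,4]>25:
                Q=P[lab==i]
                if h is not None:
                    vv,uu=np.nonzero(lab==i);Q=np.array([ray(c,a,b,h) for a,b in zip(uu,vv)])
                print(n,l,st[i,4],*rect(Q),'z',np.round(np.median(P[lab==i][:,2]),4))
    ws=(x>.3)&(x<.9)&(abs(y)<.45)
    show('white60',ws&(abs(z-.061)<.008)&(y>-.15))
    show('yellow',ws&(H>15)&(H<32)&(S>170)&(V>120),.064)
    show('standtop',ws&(abs(z-.096)<.008)&(y>.2)&(x<.55))
    show('hi130',ws&(z>.135)&(y>.2)&(x<.6))
    show('red',ws&((H<8)|(H>172))&(S>150)&(V>80),.147)
    show('blue',ws&(H>100)&(H<125)&(S>120)&(y<-.12))
    show('blueR',ws&(H>100)&(H<125)&(S>120)&(y<-.12)&(abs(z-.035)<.008))
    show('green',ws&(H>50)&(H<70)&(S>120)&(V>120)&(z>.008))
    show('flask',ws&(z>.1)&(x>.5))
    show('pbox',ws&(z>.03)&(y<-.1)&(x>.55))
E
```

```text
top white60 29 [685.2 191.4] [ 5.1 30.7] 31.83 z 0.0504
top white60 4240 [540.2   9.8] [229.8 180. ] 13.33 z 0.0603
top standtop 317 [466.5 168.8] [335.8  58.4] 85.27 z 0.0958
top hi130 132 [457.8 159. ] [316.7  24.8] 82.02 z 0.1458
top red 102 [474.4 293.8] [18.  20.9] 1.68 z 0.1461
top blue 3636 [ 510.  -186.4] [169.2 382.4] 0.58 z 0.0045
top blueR 387 [ 510.4 -183.5] [167.4 377.7] 0.97 z 0.032
top flask 298 [566.5 116.7] [361.9  40.5] 31.87 z 0.1146
top pbox 141 [ 748.4 -280. ] [99.8 65.6] 22.88 z 0.0336
top pbox 32 [ 694.4 -215.9] [31.4  2.5] 71.7 z 0.0349
top pbox 41 [ 683.8 -256.8] [12.6 45.5] 4.38 z 0.034
top pbox 85 [ 584.7 -277.1] [78.6 19.5] 88.3 z 0.0326
top pbox 53 [ 561.7 -347.6] [61.5 13.9] 79.17 z 0.0324
scene white60 5754 [712.4  99.8] [465.7 199.2] 29.01 z 0.0601
scene white60 131 [662.8 294.1] [ 43.2 407.6] 85.55 z 0.0596
scene white60 34 [734.  221.2] [ 2.4 22.3] 30.73 z 0.0564
scene yellow 29 [531.6  67.8] [13.   7.3] 46.89 z 0.0728
scene yellow 565 [578.   74.3] [44.5 46.9] 10.98 z 0.064
scene standtop 600 [627.6 288.8] [ 59.6 477. ] 85.51 z 0.0961
scene hi130 245 [621.2 295.7] [ 22.4 492.7] 88.35 z 0.1458
scene red 354 [490.8 300.6] [43.1 20.9] 5.02 z 0.1426
scene blue 3348 [633.5 -12.4] [763.6 161.9] 65.09 z 0.0049
scene blueR 568 [633.6 -12.4] [763.6 161.5] 65.09 z 0.0301
scene green 545 [743.1   3.1] [45.9 46.9] 51.31 z 0.0139
scene flask 661 [766.5 233.9] [238.   41.8] 23.12 z 0.1153
scene pbox 163 [683.3 -17.5] [730.8  68.4] 65.19 z 0.0324
scene pbox 411 [810.4  -6.3] [616.7  89.6] 71.37 z 0.033
```

```bash
python3 - <<'E'
from h import *
for n in("top","scene"):
    c=dict(np.load(n+'0.npz'));P=cloud(c);hsv=cv2.cvtColor(c['frame'],cv2.COLOR_RGB2HSV).astype(int)
    H,S,V=hsv[...,0],hsv[...,1],hsv[...,2]
    x,y,z=P[...,0],P[...,1],P[...,2]
    def show(l,m,h):
        k,lab,st,_=cv2.connectedComponentsWithStats(m.astype(np.uint8),connectivity=4)
        i=1+np.argmax(st[1:,4]);vv,uu=np.nonzero(lab==i)
        Q=np.array([ray(c,a,b,h) for a,b in zip(uu,vv)])
        print(n,l,st[i,4],*rect(Q),'mean',np.round(Q.mean(0)[:2]*1000,1))
    box=lambda a,b,d,e:(x>a)&(x<b)&(y>d)&(y<e)
    show('unittop',box(.4,.75,-.12,.16)&(z>.052)&(z<.085),.06)
    show('yellow',box(.4,.75,-.12,.16)&(H>15)&(H<32)&(S>140)&(V>100),.064)
    show('stand+',box(.3,.6,.2,.4)&(z>.088),.096)
    show('foot',box(.3,.6,.2,.4)&(z>.004),.008)
    show('hand',box(.3,.6,.2,.4)&(z>.138),.147)
    show('outf',box(.35,.66,-.42,-.15)&(H>100)&(H<125)&(S>120),.0345)
    show('cap',box(.6,.85,-.15,.15)&(z>.010),.014)
    show('flask',box(.5,.85,.1,.3)&(z>.132),.14)
    show('pbox',box(.66,.85,-.38,-.15)&(z>.02)&(S<100),.04)
E
```

```text
top unittop 4373 [584.6  23.5] [131.  173.4] 11.26 mean [583.6  24.7]Traceback (most recent call last):
  File "<stdin>", line 13, in <module>
  File "<stdin>", line 8, in show
    return _wrapfunc(a, 'argmax', axis=axis, out=out, **kwds)
    return bound(*args, **kwds)
ValueError: attempt to get argmax of an empty sequence
```

```bash
cat > meas.py <<'E'
from h import *
for n in("top","scene"):
    c=dict(np.load(n+'0.npz'));P=cloud(c);hsv=cv2.cvtColor(c['frame'],cv2.COLOR_RGB2HSV).astype(int)
    H,S,V=hsv[...,0],hsv[...,1],hsv[...,2]
    x,y,z=P[...,0],P[...,1],P[...,2]
    if n=='top': print(hsv[258,287],P[258,287],hsv[299,171],P[299,171])
    def show(l,m,h):
        k,lab,st,_=cv2.connectedComponentsWithStats(m.astype(np.uint8),connectivity=4)
        if k<2: print(n,l,'none');return
        i=1+np.argmax(st[1:,4]);vv,uu=np.nonzero(lab==i)
        Q=np.array([ray(c,a,b,h) for a,b in zip(uu,vv)])
        print(n,l,st[i,4],*rect(Q),'mean',np.round(Q.mean(0)[:2]*1000,1))
    box=lambda a,b,d,e:(x>a)&(x<b)&(y>d)&(y<e)
    show('unittop',box(.4,.75,-.12,.16)&(z>.052)&(z<.085),.06)
    show('yellow',box(.4,.75,-.12,.16)&(H>15)&(H<32)&(S>100)&(V>80),.064)
    show('stand+',box(.3,.6,.2,.4)&(z>.088),.096)
    show('foot',box(.3,.6,.2,.4)&(z>.004),.008)
    show('hand',box(.3,.6,.2,.4)&(z>.138),.147)
    show('outf',box(.35,.66,-.42,-.15)&(H>100)&(H<125)&(S>120),.0345)
    show('cap',box(.6,.85,-.15,.15)&(z>.010),.014)
    show('flask',box(.5,.85,.1,.3)&(z>.132),.14)
    show('pbox',box(.66,.85,-.38,-.15)&(z>.02)&(S<100),.04)
E
python3 meas.py
```

```text
[ 25 131 207] [0.57858576 0.06914804 0.06288834] [  2 165 188] [0.47532488 0.29366343 0.14760264]
top unittop 4373 [584.6  23.5] [131.  173.4] 11.26 mean [583.6  24.7]
top yellow 391 [577.6  70.7] [45.3 45.8] 10.54 mean [578.5  70.6]
top stand+ 512 [478.2 296.9] [47.  50.9] 20.5 mean [478.5 296.5]
top foot 1292 [476.  300.7] [81.3 92. ] 20.5 mean [478.1 299.7]
top hand 129 [478.4 295.1] [22.1 22.1] 5.27 mean [478.6 295.3]
top outf 3639 [ 512.9 -280.1] [134.4 142. ] 73.6 mean [ 512.  -280.2]
top cap 1633 [641.1  30.1] [188.1  67. ] 89.49 mean [634.3  22.1]
top flask 140 [707.8 204.7] [29.8 26.4] 28.98 mean [708.1 205.3]
top pbox 462 [ 728.4 -244.1] [72.  96.2] 71.22 mean [ 729.1 -246.1]
scene unittop 5918 [586.  27.] [133.3 171.8] 11.33 mean [587.3  30.4]
scene yellow 633 [578.1  71.4] [47.2 49.4] 11.52 mean [578.8  71.7]
scene stand+ 1013 [471.9 294.9] [69.4 47.5] 19.88 mean [475.4 297.9]
scene foot 2718 [453.2 290.1] [137.6  84. ] 19.88 mean [462.7 297.5]
scene hand 228 [481.5 297.7] [25.9 21.8] 3.87 mean [481.6 297.9]
scene outf 3349 [ 518.9 -270.2] [154.1 143.3] 73.87 mean [ 521.9 -268. ]
scene cap 3221 [608.2  21.1] [ 89. 190.] 11.34 mean [617.3  18.8]
scene flask 313 [709.9 207.9] [28.5 25.7] 48.86 mean [710.1 207.6]
scene pbox 752 [ 733.7 -238.1] [84.2 89.8] 71.19 mean [ 734.9 -238.8]
```

```bash
cat >> h.py <<'E'
from scipy.spatial.transform import Rotation as Ro
def to(r,xyz,yaw,base=None):
    s=r.get_state(); R=Ro.from_euler('xyz',s['eef_rot'],degrees=True); T=Ro.from_euler('xyz',[180,0,yaw],degrees=True)
    print('t',round(s['time_s'],2),'tcp',np.round(s['tcp_pos'],4),np.round(s['eef_rot'],2),'F',np.round(s['contact_force'],1),'row',np.round(R.inv().apply(np.array(xyz)-s['tcp_pos']),4),np.round((R.inv()*T).as_rotvec(degrees=True),2))
E
python3 - <<'E'
from h import *;from plant import r
to(r,[.50,.18,.32],-85)
E
```

```text
t 0.1 tcp [ 0.2457 -0.6282  0.2257] [ 1.7991e+02 -1.0000e-02 -1.5864e+02] F [-0.2  0.3  0.7] row [-0.5312  0.6603 -0.0934] [ 8.000e-02  5.000e-02 -7.364e+01]
```

Emit:
drive_effector:
  increments: {"rows":[[-0.25,0.31,-0.09,0,0,-36],[-0.25,0.31,-0.09,0,0,-36],[-0.25,0.31,-0.09,0,0,-36],[-0.53,0.66,-0.093,0,0,-73.6],[-0.53,0.66,-0.093,0,0,-73.6],[-0.53,0.66,-0.093,0,0,-73.6],[-0.53,0.66,-0.093,0,0,-73.6],[-0.53,0.66,-0.093,0,0,-73.6],[-0.53,0.66,-0.093,0,0,-73.6],[-0.53,0.66,-0.093,0,0,-73.6],[-0.53,0.66,-0.093,0,0,-73.6],[-0.53,0.66,-0.093,0,0,-73.6]]}
  finger_gap: 0.06
  grip_force: 20

```text
time_s: 1.1
tcp_pos: [0.3939, -0.154, 0.2881]
eef_rot: [-180.0, 0.0, -84.9]
contact_force: [2.7, -0.5, -0.0]
gripper_width: 0.0602
gripper_force: 0.0
```

```bash
python3 - <<'E'
from h import *;from plant import r
to(r,[.50,.18,.32],-85)
E
```

```text
t 1.1 tcp [ 0.3939 -0.154   0.2881] [-1.7997e+02  1.0000e-02 -8.4890e+01] F [ 2.7 -0.5 -0. ] row [-0.3232 -0.1354 -0.0317] [-0.03  0.01  0.11]
```

Emit:
drive_effector:
  increments: {"rows":[[-0.323,-0.135,-0.03,0,0,0],[-0.323,-0.135,-0.03,0,0,0],[-0.323,-0.135,-0.03,0,0,0],[-0.323,-0.135,-0.03,0,0,0],[-0.323,-0.135,-0.03,0,0,0],[-0.323,-0.135,-0.03,0,0,0],[-0.323,-0.135,-0.03,0,0,0],[-0.323,-0.135,-0.03,0,0,0],[-0.323,-0.135,-0.03,0,0,0],[-0.323,-0.135,-0.03,0,0,0]]}

```text
time_s: 1.93
tcp_pos: [0.5015, 0.181, 0.3168]
eef_rot: [179.9, -0.0, -84.9]
contact_force: [0.0, 0.6, 0.2]
gripper_width: 0.0598
gripper_force: 0.0
```

```bash
python3 - <<'E'
from h import *;from plant import r
to(r,[.50,.18,.32],-85)
c=r.capture('wrist');np.savez('w1.npz',**c);cv2.imwrite('pics/w1.png',c['frame'][:,:,::-1])
s=r.get_state();R=Ro.from_euler('xyz',s['eef_rot'],degrees=True).as_matrix();M=c['cam_to_world']
print(c['fx'],c['cx'],c['cy'],np.round(M,3),np.round(R.T@(M[:3,3]-s['tcp_pos']),4))
E
```

```text
t 1.93 tcp [0.5015 0.181  0.3168] [ 1.7992e+02 -4.0000e-02 -8.4870e+01] F [0.  0.6 0.2] row [ 0.0009  0.0016 -0.0032] [ 0.08 -0.04  0.13]
371.64829954431775 321.73582056858726 235.34771671918543 [[-0.996 -0.086 -0.027  0.509]
 [-0.09   0.958  0.272  0.108]
 [ 0.002  0.273 -0.962  0.475]
 [ 0.     0.     0.     1.   ]] [ 0.0719 -0.0015 -0.158 ]
```

View pics/w1.png

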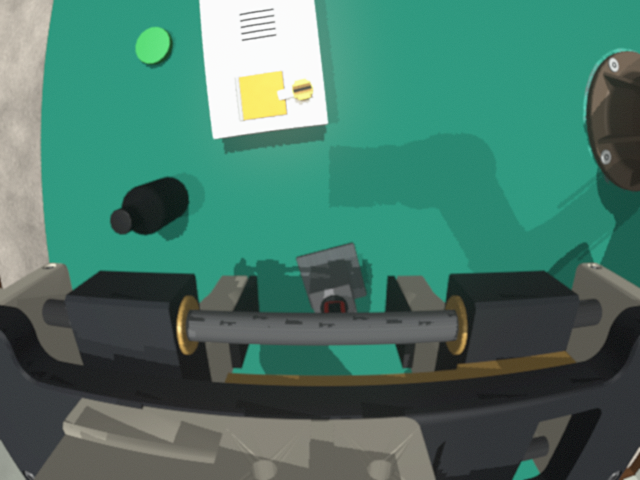

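Wrist view: fastener at (302,90) with its slot nearly horizontal, panel at (262,95), driver at (336,308) behind the gripper bar.

```bash
cat >> h.py <<'E'
def fray(c,u,v,h):
    a=(u-c['cx'])/c['fx'];b=(v-c['cy'])/c['fy'];t=np.hypot(a,b);k=np.sin(t)/max(t,1e-9)
    M=c['cam_to_world'];d=M[:3,:3]@[a*k,b*k,np.cos(t)];return M[:3,3]+d*(h-M[2,3])/d[2]
E
cat > slot.py <<'E'
import sys
from h import *
c=dict(np.load(sys.argv[1]));u0,v0=int(sys.argv[2]),int(sys.argv[3]);w=int(sys.argv[4])
im=c['frame'][v0-w:v0+w,u0-w:u0+w]
cv2.imwrite(sys.argv[5],cv2.resize(im[:,:,::-1],(500,500),interpolation=cv2.INTER_CUBIC))
hsv=cv2.cvtColor(im,cv2.COLOR_RGB2HSV).astype(int)
ys,xs=np.mgrid[v0-w:v0+w,u0-w:u0+w]
dark=(hsv[...,2]<110)
brass=((hsv[...,0]>8)&(hsv[...,0]<28)&(hsv[...,1]>70))|dark
for l,m in(('dark',dark),('brass',brass)):
    k,lab,st,ce=cv2.connectedComponentsWithStats(m.astype(np.uint8))
    for i in range(1,k):
        if st[i,4]>8:
            Q=np.array([fray(c,a,b,.0735)[:2]*1000 for a,b in zip(xs[lab==i],ys[lab==i])])
            q=Q-Q.mean(0);e,v=np.linalg.eigh(q.T@q/len(q));print(l,st[i],np.round(Q.mean(0),1),rect(Q/1000),'pca',np.round(np.sqrt(e)*3.46,1),np.round(np.degrees(np.arctan2(v[1,1],v[0,1]))%180,1))
E
python3 slot.py w1.npz 302 90 22 pics/slot1.png; python3 - <<'E'
from h import *
c=dict(np.load('w1.npz'))
for l,u,v,h in(('drv',336,308,.147),):print(l,np.round(fray(c,u,v,h),4))
hsv=cv2.cvtColor(c['frame'],cv2.COLOR_RGB2HSV).astype(int)
m=(hsv[...,0]>20)&(hsv[...,0]<32)&(hsv[...,1]>120)&(hsv[...,2]>130);m[:60]=0;m[130:]=0;m[:,:230]=0;m[:,288:]=0
v,u=np.nonzero(m);Q=np.array([fray(c,a,b,.064) for a,b in zip(u,v)]);print(rect(Q),Q.mean(0))
E
```

```text
dark [15 19 15  4 18] [533.2  61.8] (array([533.2,  61.8]), array([15.2,  1.1]), 18.89) pca [ 1.2 15.7] 18.6
brass [ 0  3  4 19 52] [556.1  55. ] (array([555.9,  53.9]), array([ 3.2, 20. ]), 5.18) pca [ 3.4 20.8] 98.4
brass [ 12  14  21  13 166] [533.2  61.7] (array([533.4,  61.7]), array([20.6, 10.4]), 18.74) pca [10.9 19.4] 16.7
brass [ 0 32  7 12 72] [552.2  82. ] (array([551.8,  81.7]), array([ 6.4, 12.1]), 4.89) pca [ 6.6 13.2] 97.8
drv [0.4792 0.2732 0.147 ]
(array([576.7,  70.8]), array([47.3, 47.8]), 11.2) [0.57746167 0.07090822 0.064     ]
```

View pics/slot1.png

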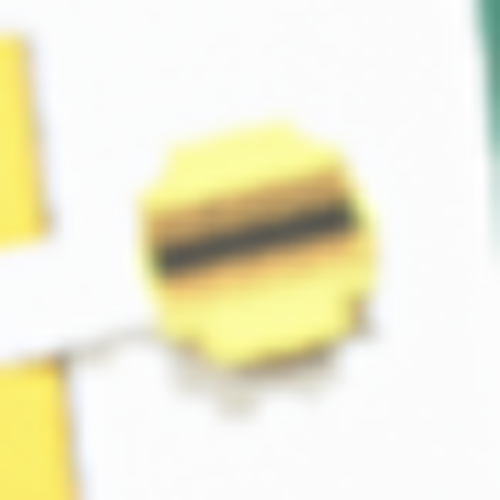

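Slot seen crisply: dark line in a brass disc, world angle about 18.8°, centre about (534, 61.5) mm, which matches the unit pose. Next, the driver.

```bash
python3 - <<'E'
from h import *;from plant import r
to(r,[.479,.296,.18],-85.3)
E
```

```text
t 1.98 tcp [0.5007 0.1792 0.3168] [ 1.799e+02 -6.000e-02 -8.491e+01] F [-1.2 -0.  -0. ] row [-0.1184  0.011   0.1367] [ 0.1  -0.06  0.39]
```

Emit:
drive_effector:
  increments: {"rows":[[-0.04,0.004,0.02,0,0,0.4],[-0.08,0.008,0.05,0,0,0.4],[-0.118,0.011,0.085,0,0,0.4],[-0.118,0.011,0.12,0,0,0.4],[-0.118,0.011,0.137,0,0,0.4],[-0.118,0.011,0.137,0,0,0.4],[-0.118,0.011,0.137,0,0,0.4],[-0.118,0.011,0.137,0,0,0.4]]}

```text
time_s: 2.65
tcp_pos: [0.4806, 0.2937, 0.1829]
eef_rot: [-179.9, 0.0, -85.5]
contact_force: [1.0, 0.4, 0.8]
gripper_width: 0.0597
gripper_force: 0.0
```

```bash
python3 - <<'E'
from h import *;from plant import r
to(r,[.479,.296,.109],-85.3)
c=r.capture('wrist');np.savez('w2.npz',**c);cv2.imwrite('pics/w2.png',c['frame'][:,:,::-1])
E
```

```text
t 2.65 tcp [0.4806 0.2937 0.1829] [-1.7989e+02  5.0000e-02 -8.5460e+01] F [1.  0.4 0.8] row [-0.0023  0.0015  0.0739] [-0.11  0.05 -0.16]
```

View pics/w2.png

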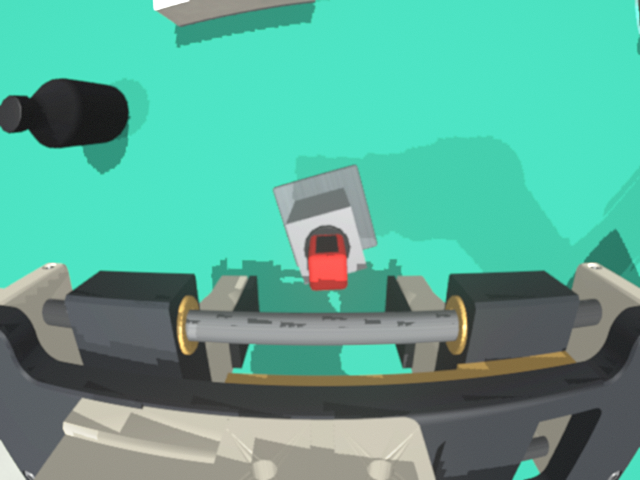

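The driver sits between the fingers: handle top at about (328,270), a black inset on the side facing the camera, stand block below.

```bash
python3 - <<'E'
from h import *
c=dict(np.load('w2.npz'));hsv=cv2.cvtColor(c['frame'],cv2.COLOR_RGB2HSV).astype(int)
m=((hsv[...,0]<8)|(hsv[...,0]>172))&(hsv[...,1]>120)&(hsv[...,2]>90)
v,u=np.nonzero(m);print(u.min(),u.max(),v.min(),v.max())
for r_ in range(236,292,4):
    q=u[v==r_]; print(r_,q.min(),q.max(),hsv[r_,327],end='; ')
print()
for p in((309,254),(346,254),(310,288),(347,288)):print(p,np.round(fray(c,*p,.147)*1000,1))
E
```

```text
308 346 234 289
236 312 341 [ 4 90 88]; 240 310 342 [30  8 62]; 244 310 343 [15 16 62]; 248 309 344 [17 27 66]; 252 309 345 [  1 131 123]; 256 308 346 [  1 179 236]; 260 308 345 [  1 168 254]; 264 308 345 [  1 169 254]; 268 309 346 [  1 170 254]; 272 309 346 [  1 171 254]; 276 309 346 [  1 171 254]; 280 309 346 [  1 176 204]; 284 310 346 [  1 175 188]; 288 312 343 [  1 175 178]; 
(309, 254) [488.7 286.6 147. ]
(346, 254) [468.4 285.  147. ]
(310, 288) [486.7 307.  147. ]
(347, 288) [465.7 305.4 147. ]
```

Emit:
drive_effector:
  increments: {"rows":[[-0.002,0.0015,0.03,0,0,0],[-0.002,0.0015,0.055,0,0,0],[-0.002,0.0015,0.074,0,0,0],[-0.002,0.0015,0.074,0,0,0],[-0.002,0.0015,0.074,0,0,0],[-0.002,0.0015,0.074,0,0,0]]}

```text
time_s: 3.2
tcp_pos: [0.4792, 0.2967, 0.1093]
eef_rot: [-179.8, 0.1, -85.4]
contact_force: [0.6, -0.5, 0.3]
gripper_width: 0.0599
gripper_force: 0.0
```

Emit:
drive_effector:
  increments: {"rows":[[0,0,0,0,0,0],[0,0,0,0,0,0],[0,0,0,0,0,0],[0,0,0,0,0,0],[0,0,0,0,0,0],[0,0,0,0,0,0],[0,0,0,0,0,0],[0,0,0,0,0,0]]}
  finger_gap: 0
  grip_force: 40

```text
time_s: 3.87
tcp_pos: [0.4779, 0.296, 0.1069]
eef_rot: [180.0, -0.0, -85.4]
contact_force: [-0.9, -0.0, 2.3]
gripper_width: 0.0216
gripper_force: 39.8
```

Emit:
drive_effector:
  increments: {"rows":[[0,0,-0.02,0,0,0],[0,0,-0.05,0,0,0],[0,0,-0.085,0,0,0],[0,0,-0.12,0,0,0],[0,0,-0.15,0,0,0],[0,0,-0.165,0,0,0],[0,0,-0.17,0,0,0],[0,0,-0.17,0,0,0],[0,0,-0.17,0,0,0]]}

```text
time_s: 4.62
tcp_pos: [0.4773, 0.2957, 0.2755]
eef_rot: [179.9, -0.0, -85.5]
contact_force: [-0.7, -0.7, -1.4]
gripper_width: 0.0218
gripper_force: 39.8
```

```bash
python3 - <<'E'
from h import *;from plant import r
to(r,[.479,.296,.109],-85.3)
s=r.get_state()
out=[]
for n in('scene','top','wrist'):
    c=r.capture(n);np.savez(n+'3.npz',**c)
    if n=='wrist': M=c['cam_to_world'];p=np.linalg.inv(M)@np.append(s['tcp_pos']-[0,0,.08],1);th=np.arctan2(np.hypot(p[0],p[1]),p[2]);k=th/np.hypot(p[0],p[1]);u=c['cx']+c['fx']*p[0]*k;v=c['cy']+c['fy']*p[1]*k
    else: p=np.linalg.inv(c['cam_to_world'])@np.append(s['tcp_pos']-[0,0,.06],1);u=c['cx']+c['fx']*p[0]/p[2];v=c['cy']+c['fy']*p[1]/p[2]
    print(n,u,v);w=40;u=int(np.clip(u,w,640-w));v=int(np.clip(v,w,480-w))
    out.append(cv2.resize(c['frame'][v-w:v+w,u-w:u+w,::-1],(260,260),interpolation=cv2.INTER_CUBIC))
cv2.imwrite('pics/m3.png',np.hstack(out))
E
```

```text
t 4.62 tcp [0.4773 0.2957 0.2755] [ 1.7991e+02 -4.0000e-02 -8.5450e+01] F [-0.7 -0.7 -1.4] row [-0.0002 -0.002   0.1665] [ 0.09 -0.04 -0.15]
scene 526.334057242228 300.1845949729622
top 159.0220405647029 295.5779261285971
wrist 321.9001241387375 244.66746866854473
```

View pics/m3.png

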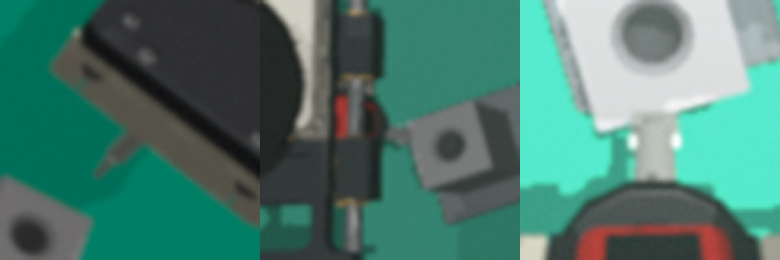

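Left (scene) shows the blade thin seen from +x. Right (wrist) shows it about 9 mm wide across the image, with its tip near pixel (322.5,239), so the blade's width lies along world ~4.6°. The stand hole is free below it.

```bash
python3 - <<'E'
from h import *;from plant import r
c=dict(np.load('wrist3.npz'));g=c['frame'].astype(int)
for v in range(236,262,2): print(v,[int(x) for x in g[v,310:336].mean(-1)])
for v in (238,239.5,241):print(np.round(fray(c,322.5,v,.1785)*1000,1))
s=c=dict(np.load('scene3.npz'))
# thin blade in scene: tip px in crop (98,172)
u,v=526-40+98/3.25,300-40+172/3.25;print(u,v,np.round(ray(s,u,v,.1785)*1000,1))
to(r,[.5340,.0615,.275],-71.2)
E
```

```text
236 [219, 219, 219, 220, 219, 219, 219, 221, 221, 219, 220, 221, 221, 220, 223, 230, 238, 242, 242, 241, 237, 235, 231, 221, 205, 190]
238 [219, 220, 219, 219, 217, 210, 205, 202, 201, 200, 198, 199, 199, 200, 200, 208, 214, 215, 209, 193, 171, 156, 145, 138, 137, 146]
240 [223, 223, 223, 219, 212, 202, 193, 189, 182, 173, 171, 176, 178, 178, 181, 186, 188, 187, 184, 176, 172, 172, 172, 172, 174, 173]
242 [222, 214, 202, 185, 174, 172, 169, 174, 176, 174, 180, 187, 187, 187, 188, 188, 185, 187, 187, 186, 179, 175, 174, 174, 175, 173]
244 [139, 142, 143, 146, 160, 165, 164, 161, 170, 178, 185, 188, 191, 193, 188, 185, 182, 187, 202, 202, 189, 175, 174, 174, 175, 175]
246 [124, 130, 134, 156, 204, 234, 230, 189, 172, 179, 185, 188, 190, 190, 189, 184, 187, 210, 241, 246, 217, 182, 173, 175, 173, 174]
248 [119, 120, 120, 145, 201, 234, 230, 192, 172, 178, 184, 188, 189, 191, 188, 185, 187, 210, 239, 245, 216, 182, 174, 175, 174, 174]
250 [120, 119, 119, 124, 141, 158, 165, 165, 172, 180, 185, 188, 190, 191, 187, 184, 180, 178, 183, 186, 179, 174, 174, 175, 175, 173]
252 [119, 118, 118, 
[... 196 characters left out ...]
86, 183, 177, 174, 174, 174, 175, 174, 174, 174, 175]
256 [117, 120, 119, 129, 152, 165, 163, 167, 174, 179, 179, 179, 184, 187, 189, 187, 185, 179, 179, 178, 175, 173, 175, 174, 175, 175]
258 [119, 119, 118, 127, 144, 154, 153, 158, 164, 161, 147, 137, 145, 162, 175, 176, 173, 169, 167, 170, 173, 175, 176, 175, 176, 174]
260 [113, 104, 94, 84, 81, 79, 77, 76, 78, 76, 71, 69, 73, 76, 78, 82, 79, 78, 79, 93, 112, 127, 135, 140, 145, 148]
[476.8 296.  178.5]
[476.7 297.1 178.5]
[476.6 298.2 178.5]
516.1538461538462 312.9230769230769 [479.4 298.5 178.5]
t 4.77 tcp [0.4773 0.2955 0.275 ] [ 1.7987e+02 -1.1000e-01 -8.5450e+01] F [-0.7 -0.3 -1.2] row [ 0.2378 -0.0379  0.0004] [  0.15  -0.09 -14.25]
```

Emit:
drive_effector:
  increments: {"rows":[[0.04,-0.006,0,0,0,-3],[0.08,-0.013,0,0,0,-6],[0.12,-0.019,0,0,0,-9],[0.16,-0.025,0,0,0,-12],[0.195,-0.031,0,0,0,-14.2],[0.22,-0.035,0,0,0,-14.2],[0.235,-0.038,0,0,0,-14.2],[0.238,-0.038,0,0,0,-14.2],[0.238,-0.038,0,0,0,-14.2],[0.238,-0.038,0,0,0,-14.2],[0.238,-0.038,0,0,0,-14.2]]}

```text
time_s: 5.68
tcp_pos: [0.5345, 0.0625, 0.2764]
eef_rot: [180.0, 0.0, -71.2]
contact_force: [-0.3, 0.4, -0.7]
gripper_width: 0.0221
gripper_force: 39.8
```

```bash
python3 - <<'E'
from h import *;from plant import r
to(r,[.5342,.0608,.177],-71.2)
to(r,[.5342,.0608,.177],-71.2)
E
```

```text
t 5.68 tcp [0.5345 0.0625 0.2764] [179.96   0.   -71.2 ] F [-0.3  0.4 -0.7] row [0.0015 0.0008 0.0994] [0.04 0.   0.  ]
t 5.68 tcp [0.5345 0.0625 0.2764] [179.96   0.   -71.2 ] F [-0.3  0.4 -0.7] row [0.0015 0.0008 0.0994] [0.04 0.   0.  ]
```

Emit:
drive_effector:
  increments: {"rows":[[0.0015,0.001,0.03,0,0,0],[0.0015,0.001,0.06,0,0,0],[0.0015,0.001,0.08,0,0,0],[0.0015,0.001,0.094,0,0,0],[0.0015,0.001,0.096,0,0,0],[0.0015,0.001,0.096,0,0,0],[0.0015,0.001,0.096,0,0,0]]}

```text
time_s: 6.27
tcp_pos: [0.5348, 0.0608, 0.1818]
eef_rot: [-179.9, -0.0, -71.2]
contact_force: [0.6, -1.1, -0.2]
gripper_width: 0.0217
gripper_force: 39.8
```

```bash
python3 - <<'E'
from h import *;from plant import r
to(r,[.5342,.0608,.17],-71.2)
c=r.capture('wrist');np.savez('w4.npz',**c)
s=r.capture('scene')
p=np.linalg.inv(s['cam_to_world'])@[.534,.061,.075,1];u=int(s['cx']+s['fx']*p[0]/p[2]);v=int(s['cy']+s['fy']*p[1]/p[2])
a=cv2.resize(c['frame'][180:270,270:380],(440,360),interpolation=cv2.INTER_CUBIC)
b=cv2.resize(s['frame'][v-45:v+45,u-45:u+45],(360,360),interpolation=cv2.INTER_CUBIC)
cv2.imwrite('pics/m4.png',np.hstack([a,b])[:,:,::-1]);print(u,v)
to(r,[.5342,.0608,.17],-71.2)
E
```

```text
t 6.27 tcp [0.5348 0.0608 0.1818] [-1.7994e+02 -2.0000e-02 -7.1170e+01] F [ 0.6 -1.1 -0.2] row [-0.0002  0.0006  0.0118] [-0.06 -0.02  0.03]
368 257
t 6.37 tcp [0.535  0.0607 0.1822] [-179.87    0.    -71.2 ] F [ 0.2 -0.4 -0.9] row [-0.0004  0.0008  0.0122] [-0.13  0.    0.  ]
```

View pics/m4.png

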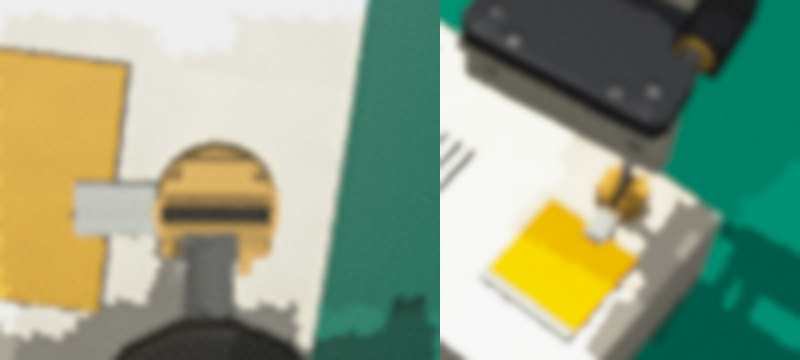

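Left: the blade is parallel to the slot, its tip edge at crop (210,236) just short of the slot line at (217,214). Right: the blade stands over the brass head.

```bash
python3 - <<'E'
from h import *
c=dict(np.load('w4.npz'))
for z in(.084,.085,.086):print('tip',np.round(fray(c,270+210/4,180+236/4,z)*1000,1))
print('slotfloor',np.round(fray(c,270+217/4,180+214/4,.068)*1000,1),'head',np.round(fray(c,270+217/4,180+205/4,.0735)*1000,1))
print('slot ends',np.round(fray(c,270+162/4,180+214.5/4,.07)*1000,1),np.round(fray(c,270+271/4,180+213.5/4,.07)*1000,1))
E
```

```text
tip [534.2  62.4  84. ]
tip [534.3  62.1  85. ]
tip [534.4  61.9  86. ]
slotfloor [532.8  62.3  68. ] head [533.9  59.3  73.5]
slot ends [542.8  65.3  70. ] [523.4  58.4  70. ]
```

Emit:
drive_effector:
  increments: {"rows":[[-0.0006,0.001,0.003,0,0,0],[-0.0006,0.001,0.006,0,0,0],[-0.0006,0.001,0.009,0,0,0],[-0.0006,0.001,0.011,0,0,0],[-0.0006,0.001,0.013,0,0,0],[-0.0006,0.001,0.015,0,0,0],[-0.0006,0.001,0.015,0,0,0],[-0.0006,0.001,0.015,0,0,0]]}

```text
time_s: 7.03
tcp_pos: [0.533, 0.0602, 0.1657]
eef_rot: [180.0, -0.0, -71.2]
contact_force: [0.3, 0.3, -1.5]
gripper_width: 0.0223
gripper_force: 39.8
```

```bash
python3 - <<'E'
from h import *;from plant import r
to(r,[.5337,.0610,.165],-71.2)
E
```

```text
t 7.03 tcp [0.533  0.0602 0.1657] [ 1.7998e+02 -1.0000e-02 -7.1240e+01] F [ 0.3  0.3 -1.5] row [-0.0005 -0.0009  0.0007] [ 0.02 -0.01 -0.04]
```

Emit:
drive_effector:
  increments: {"rows":[[0,0,0.001,0,0,0],[0,0,0.002,0,0,0],[0,0,0.002,0,0,0]]}

```text
time_s: 7.28
tcp_pos: [0.5332, 0.0603, 0.1639]
eef_rot: [-180.0, -0.0, -71.2]
contact_force: [0.3, -0.1, -0.1]
gripper_width: 0.0221
gripper_force: 39.8
```

Emit:
drive_effector:
  increments: {"rows":[[0,0,0,0,0,-7],[0,0,0,0,0,-14],[0,0,0,0,0,-14]]}

```text
time_s: 7.53
tcp_pos: [0.5333, 0.0602, 0.1639]
eef_rot: [-180.0, -0.0, -56.9]
contact_force: [0.8, -0.1, -1.3]
gripper_width: 0.022
gripper_force: 39.8
```

Emit:
drive_effector:
  increments: {"rows":[[0,0,0,0,0,-7],[0,0,0,0,0,-14],[0,0,0,0,0,-21],[0,0,0,0,0,-28],[0,0,0,0,0,-35],[0,0,0,0,0,-42],[0,0,0,0,0,-49],[0,0,0,0,0,-56],[0,0,0,0,0,-62],[0,0,0,0,0,-64],[0,0,0,0,0,-64]]}

```text
time_s: 8.45
tcp_pos: [0.5339, 0.0608, 0.164]
eef_rot: [-180.0, -0.1, 6.6]
contact_force: [3.1, 1.8, -3.2]
gripper_width: 0.0219
gripper_force: 39.8
```

```bash
python3 - <<'E'
from h import *;from plant import r
to(r,[.5337,.0610,.165],8)
s=r.capture('scene');t=r.capture('top')
np.savez('scene5.npz',**s)
def cr(c,w=45):
    p=np.linalg.inv(c['cam_to_world'])@[.556,.066,.08,1];u=int(c['cx']+c['fx']*p[0]/p[2]);v=int(c['cy']+c['fy']*p[1]/p[2])
    return cv2.resize(c['frame'][v-w:v+w,u-w:u+w],(390,390),interpolation=cv2.INTER_CUBIC)
cv2.imwrite('pics/m5.png',np.hstack([cr(s),cr(t)])[:,:,::-1])
E
```

```text
t 8.45 tcp [0.5339 0.0608 0.164 ] [-1.7996e+02 -1.0000e-01  6.6300e+00] F [ 3.1  1.8 -3.2] row [-0.0002 -0.0002 -0.001 ] [-0.04 -0.1  -1.37]
```

View pics/m5.png

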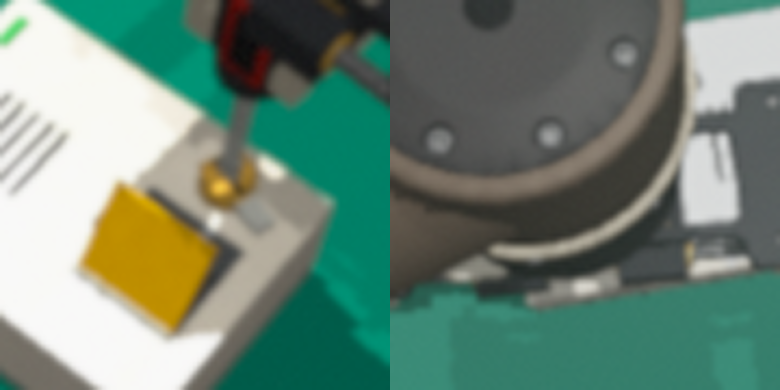

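Scene crop: the tongue has swung off and the yellow panel is rising, with the driver still in the head.

Emit:
drive_effector:
  increments: {"rows":[[0,0,-0.01,0,0,0],[0,0,-0.03,0,0,0],[0,0,-0.05,0,0,0],[0,0,-0.055,0,0,0],[0,0,-0.055,0,0,0]]}

```text
time_s: 8.97
tcp_pos: [0.5335, 0.0603, 0.2209]
eef_rot: [-180.0, -0.1, 6.7]
contact_force: [-0.1, 0.3, -2.2]
gripper_width: 0.0221
gripper_force: 40.0
```

```bash
python3 - <<'E'
from h import *;from plant import r
to(r,[.5773,.0700,.21],6.6)
E
```

```text
t 8.97 tcp [0.5335 0.0603 0.2209] [-1.7996e+02 -1.4000e-01  6.6800e+00] F [-0.1  0.3 -2.2] row [ 0.0446 -0.0045  0.0111] [-0.04 -0.14  0.08]
```

Emit:
drive_effector:
  increments: {"rows":[[0.025,-0.0025,0.005,0,0,0],[0.04,-0.004,0.01,0,0,0],[0.0445,-0.0045,0.02,0,0,0],[0.0445,-0.0045,0.04,0,0,0],[0.0445,-0.0045,0.046,0,0,0],[0.0445,-0.0045,0.046,0,0,0],[0.0445,-0.0045,0.046,0,0,0],[0.0445,-0.0045,0.046,0,0,0]]}

```text
time_s: 9.63
tcp_pos: [0.5768, 0.07, 0.1736]
eef_rot: [180.0, -0.0, 6.8]
contact_force: [-0.8, -0.2, -1.2]
gripper_width: 0.0218
gripper_force: 40.0
```

```bash
python3 - <<'E'
from h import *;from plant import r
to(r,[.5773,.0700,.14],6.6)
c=r.capture('wrist');np.savez('w6.npz',**c)
s=r.capture('scene');np.savez('s6.npz',**s)
p=np.linalg.inv(s['cam_to_world'])@[.577,.07,.07,1];u=int(s['cx']+s['fx']*p[0]/p[2]);v=int(s['cy']+s['fy']*p[1]/p[2]);print(u,v)
a=cv2.resize(c['frame'][180:280,265:385],(480,400),interpolation=cv2.INTER_CUBIC)
b=cv2.resize(s['frame'][v-40:v+40,u-30:u+30],(300,400),interpolation=cv2.INTER_CUBIC)
cv2.imwrite('pics/m6.png',np.hstack([a,b])[:,:,::-1])
E
```

```text
t 9.63 tcp [0.5768 0.07   0.1736] [ 1.80e+02 -4.00e-02  6.76e+00] F [-0.8 -0.2 -1.2] row [0.0004 0.     0.0336] [ 0.   -0.04  0.16]
353 275
```

View pics/m6.png

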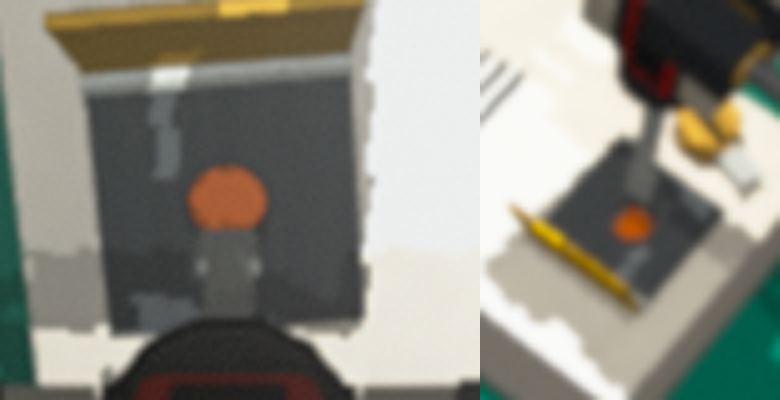

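The panel stands open past upright. The orange pad shows through the hole at left crop (228,198), with the blade tip just in front at (228,228). The scene crop agrees.

```bash
python3 - <<'E'
from h import *
c=dict(np.load('w6.npz'));s=dict(np.load('s6.npz'))
print('tip',np.round(fray(c,265+228/4,180+228/4,.0766)*1000,1))
for k,pts in(('far',(228,165)),('L',(188,200)),('R',(268,200))):
    print(k,np.round(fray(c,265+pts[0]/4,180+pts[1]/4,.0575)*1000,1))
hsv=cv2.cvtColor(s['frame'],cv2.COLOR_RGB2HSV).astype(int);m=(hsv[...,0]<16)&(hsv[...,1]>170)&(hsv[...,2]>120)
m[:255]=0;m[310:]=0;m[:,:320]=0;m[:,390:]=0
m[:,:]=m; k,lab,st,ce=cv2.connectedComponentsWithStats(m.astype(np.uint8))
for i in range(1,k):
    if st[i,4]>10: print(st[i],ce[i],np.round(ray(s,*ce[i],.058)*1000,1))
u,v=353-30+643/1-0,0
print('scenetip',np.round(ray(s,323+(640-480)/5,235+198/5,.0766)*1000,1))
E
```

```text
tip [577.3  69.9  76.6]
far [584.2  70.7  57.5]
L [576.5  77.5  57.5]
R [578.3  62.3  57.5]
[350 277   7   6  30] [353.2        279.56666667] [578.7  72.3  58. ]
scenetip [577.2  72.9  76.6]
```

Emit:
drive_effector:
  increments: {"rows":[[0,0,0.006,0,0,0],[0,0,0.014,0,0,0],[0,0,0.022,0,0,0],[0,0,0.03,0,0,0],[0,0,0.036,0,0,0],[0,0,0.041,0,0,0],[0,0,0.045,0,0,0],[0,0,0.048,0,0,0],[0,0,0.05,0,0,0],[0,0,0.05,0,0,0],[0,0,0.05,0,0,0]]}

```text
time_s: 10.65
tcp_pos: [0.5766, 0.0698, 0.123]
eef_rot: [180.0, 0.0, 6.8]
contact_force: [-3.3, -0.8, 4.4]
gripper_width: 0.0216
gripper_force: 40.0
```

```bash
python3 - <<'E'
from h import *;from plant import r
to(r,[.5773,.0700,.123],6.6)
E
```

```text
t 10.65 tcp [0.5766 0.0698 0.123 ] [1.7999e+02 2.0000e-02 6.7600e+00] F [-3.3 -0.8  4.4] row [ 0.0007 -0.0001  0.    ] [0.01 0.02 0.16]
```

Emit:
drive_effector:
  increments: {"rows":[[0,0,0,0,0,0],[0,0,-0.02,0,0,0],[0,0,-0.05,0,0,0],[0,0,-0.09,0,0,0],[0,0,-0.13,0,0,0],[0,0,-0.155,0,0,0],[0,0,-0.155,0,0,0]]}

```text
time_s: 11.23
tcp_pos: [0.5799, 0.0707, 0.2847]
eef_rot: [-179.9, -0.6, 6.8]
contact_force: [0.4, 0.1, 0.1]
gripper_width: 0.0219
gripper_force: 40.0
```

```bash
python3 - <<'E'
from h import *;from plant import r
to(r,[.478,.2965,.278],-85.4)
for n in('scene','top'):
    c=r.capture(n);np.savez(n+'7.npz',**c);P=cloud(c);hsv=cv2.cvtColor(c['frame'],cv2.COLOR_RGB2HSV).astype(int)
    m=(hsv[...,0]>100)&(hsv[...,0]<125)&(hsv[...,1]>110)&(P[...,1]>-.22)&(P[...,1]<0)&(P[...,0]>.48)&(P[...,0]<.7)&(P[...,2]>.04)
    print(n,m.sum(),np.round(P[m].mean(0),4) if m.any() else '')
E
```

```text
t 11.23 tcp [0.5799 0.0707 0.2847] [-179.89   -0.64    6.79] F [0.4 0.1 0.1] row [-0.0746 -0.2362  0.0063] [-0.6  -0.41 92.19]
scene 180 [ 0.6209 -0.1402  0.0471]
top 86 [ 0.6172 -0.1422  0.0493]
```

```bash
python3 - <<'E'
from h import *;from plant import r
c=dict(np.load('wrist3.npz'));print(np.round(fray(c,321.6,214.2,.096)*1000,1))
to(r,[.478,.2965,.285],6.8)
E
```

```text
[477.1 296.9  96. ]
t 11.33 tcp [0.5774 0.0705 0.2789] [-179.91   -0.18    6.75] F [-0.4 -0.2 -2.8] row [-0.0721 -0.2361 -0.0059] [-0.09 -0.18 -0.05]
```

Emit:
drive_effector:
  increments: {"rows":[[-0.03,-0.035,0,0,0,0],[-0.05,-0.07,0,0,0,0],[-0.065,-0.105,0,0,0,0],[-0.075,-0.14,0,0,0,0],[-0.075,-0.175,0,0,0,0],[-0.075,-0.205,0,0,0,0],[-0.075,-0.228,0,0,0,0],[-0.075,-0.236,0,0,0,0],[-0.075,-0.236,0,0,0,0],[-0.075,-0.236,0,0,0,0]]}

```text
time_s: 12.17
tcp_pos: [0.474, 0.2953, 0.2764]
eef_rot: [179.9, 0.1, 6.8]
contact_force: [0.4, 0.1, -0.9]
gripper_width: 0.0217
gripper_force: 40.0
```

```bash
python3 - <<'E'
from h import *;from plant import r
to(r,[.478,.2965,.207],6.8)
to(r,[.478,.2965,.108],6.8)
E
```

```text
t 12.17 tcp [0.474  0.2953 0.2764] [1.7992e+02 1.1000e-01 6.8000e+00] F [ 0.4  0.1 -0.9] row [ 0.0042 -0.0008  0.0694] [0.08 0.11 0.  ]
t 12.17 tcp [0.474  0.2953 0.2764] [1.7992e+02 1.1000e-01 6.8000e+00] F [ 0.4  0.1 -0.9] row [ 0.0044 -0.001   0.1684] [0.08 0.11 0.  ]
```

Emit:
drive_effector:
  increments: {"rows":[[0.0036,-0.001,0.01,0,0,0],[0.0036,-0.001,0.035,0,0,0],[0.0036,-0.001,0.06,0,0,0],[0.0036,-0.001,0.08,0,0,0],[0.0036,-0.001,0.105,0,0,0],[0.0036,-0.001,0.13,0,0,0],[0.0036,-0.001,0.15,0,0,0],[0.0036,-0.001,0.16,0,0,0],[0.0036,-0.001,0.164,0,0,0],[0.0036,-0.001,0.164,0,0,0],[0.0036,-0.001,0.164,0,0,0]]}

```text
time_s: 13.08
tcp_pos: [0.4786, 0.297, 0.1147]
eef_rot: [-180.0, -0.1, 6.7]
contact_force: [-0.5, 0.1, -1.3]
gripper_width: 0.0217
gripper_force: 40.0
```

```bash
python3 - <<'E'
from h import *;from plant import r
to(r,[.478,.2965,.108],6.8)
E
```

```text
t 13.08 tcp [0.4786 0.297  0.1147] [-1.7997e+02 -6.0000e-02  6.7400e+00] F [-0.5  0.1 -1.3] row [-0.0007  0.0004  0.0067] [-0.03 -0.06 -0.06]
```

Emit:
drive_effector:
  increments: {"rows":[[0,0,0.003,0,0,0],[0,0,0.006,0,0,0],[0,0,0.008,0,0,0],[0,0,0.008,0,0,0],[0,0,0.008,0,0,0]]}

```text
time_s: 13.5
tcp_pos: [0.4783, 0.2973, 0.1069]
eef_rot: [-180.0, -0.1, 6.8]
contact_force: [-1.6, -1.4, 4.7]
gripper_width: 0.0221
gripper_force: 40.0
```

Collar contact felt (4.7 N) at the original height. Release and rise.

Emit:
drive_effector:
  increments: {"rows":[[0,0,0,0,0,0],[0,0,0,0,0,0],[0,0,0,0,0,0],[0,0,0,0,0,0],[0,0,0,0,0,0],[0,0,0,0,0,0]]}
  finger_gap: 0.06

```text
time_s: 14.0
tcp_pos: [0.4779, 0.297, 0.1058]
eef_rot: [180.0, 0.0, 6.8]
contact_force: [-0.0, 0.4, 0.5]
gripper_width: 0.0558
gripper_force: 0.0
```

Emit:
drive_effector:
  increments: {"rows":[[0,0,-0.01,0,0,0],[0,0,-0.04,0,0,0],[0,0,-0.08,0,0,0],[0,0,-0.12,0,0,0],[0,0,-0.15,0,0,0],[0,0,-0.16,0,0,0],[0,0,-0.16,0,0,0]]}

```text
time_s: 14.58
tcp_pos: [0.4792, 0.2979, 0.2703]
eef_rot: [-179.8, -0.3, 6.8]
contact_force: [0.4, -0.0, 0.2]
gripper_width: 0.06
gripper_force: 0.0
```

```bash
python3 - <<'E'
from h import *;from plant import r
c=r.capture('scene');P=cloud(c)
x,y,z=P[...,0],P[...,1],P[...,2];b=(abs(x-.478)<.06)&(abs(y-.297)<.06)
m=b&(z>.139)&(z<.16);print('handle top',m.sum(),np.round(P[m].mean(0),4),rect(P[m]),np.round(np.median(z[m]),4))
c=r.capture('top');np.savez('top8.npz',**c);P=cloud(c);hsv=cv2.cvtColor(c['frame'],cv2.COLOR_RGB2HSV).astype(int)
U=lambda a,b:np.array([.585+a*-.196-b*.981,.0245+a*.981-b*.196])
print('pocket pred',U(-130,0)*[1,1]/1)
m=(hsv[...,1]<255)&(hsv[...,2]<256)
E
python3 - <<'E'
import numpy as np
a=np.radians(101.3);print(np.array([585,24.5])+np.array([np.cos(a),np.sin(a)])*-130)
from h import *;from plant import r
to(r,[.6105,-.103,.25],11.3)
E
```

```text
handle top 225 [0.4804 0.2976 0.1459] (array([478.6, 297.7]), array([22.8, 22.1]), 7.64) 0.1463
pocket pred [  26.065  -127.5055]
[ 610.47299875 -102.97990561]
t 14.68 tcp [0.4777 0.2968 0.266 ] [-179.96   -0.      6.75] F [-0.5 -0.1 -0.3] row [0.0849 0.4127 0.0157] [-0.04 -0.01 -4.55]
```

Emit:
drive_effector:
  increments: {"rows":[[0.02,0.04,0.01,0,0,7],[0.03,0.08,0.015,0,0,14],[0.04,0.12,0.015,0,0,21],[0.05,0.16,0.015,0,0,28],[0.058,0.2,0.015,0,0,35],[0.066,0.24,0.015,0,0,42],[0.073,0.28,0.015,0,0,49],[0.08,0.32,0.015,0,0,56],[0.085,0.355,0.015,0,0,63],[0.085,0.385,0.015,0,0,70],[0.085,0.405,0.015,0,0,77],[0.085,0.413,0.015,0,0,84]]}
  finger_gap: 0.05

```text
time_s: 15.68
tcp_pos: [0.61, -0.1062, 0.2484]
eef_rot: [179.8, 0.0, -77.7]
contact_force: [0.4, 0.3, 1.1]
gripper_width: 0.0499
gripper_force: 0.0
```

Emit:
drive_effector:
  increments: {"rows":[[0,0,0.0,0,0,1.5],[0,0,0,0,0,1.5],[0,0,0,0,0,1.5]]}

```text
time_s: 15.93
tcp_pos: [0.6103, -0.1033, 0.2493]
eef_rot: [179.8, 0.0, -78.7]
contact_force: [-0.9, 0.6, -0.1]
gripper_width: 0.0501
gripper_force: 0.0
```

```bash
python3 - <<'E'
from h import *;from plant import r
to(r,[.6105,-.103,.15],-78.7)
for n in('top','scene','wrist'):
    c=r.capture(n);np.savez(n+'9.npz',**c)
    if n=='wrist': cv2.imwrite('pics/w9.png',c['frame'][:,:,::-1]); continue
    P=cloud(c);x,y,z=P[...,0],P[...,1],P[...,2]
    a=np.radians(101.3);lx=(x-.585)*np.cos(a)+(y-.0245)*np.sin(a);ly=-(x-.585)*np.sin(a)+(y-.0245)*np.cos(a)
    m=(abs(lx+.13)<.034)&(abs(ly)<.05)&(z>.031)&(z<.045);vv,uu=np.nonzero(m)
    if m.sum()>10:
        Q=np.array([ray(c,u,v,.038) for u,v in zip(uu,vv)]);print(n,m.sum(),rect(Q),np.round(np.median(z[m]),4))
E
```

```text
t 15.93 tcp [ 0.6103 -0.1033  0.2493] [ 1.7985e+02  2.0000e-02 -7.8680e+01] F [-0.9  0.6 -0.1] row [-0.0002 -0.0005  0.0993] [0.15 0.02 0.02]
top 141 (array([606.5, -89.8]), array([29.5, 27.3]), 11.27) 0.0373
scene 322 (array([612.6, -96.6]), array([31.4, 50.7]), 11.42) 0.0371
```

View pics/w9.png

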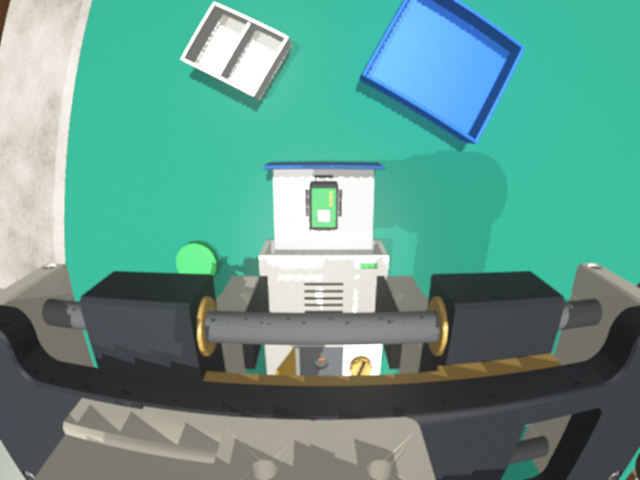

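Wrist view: tray out, module standing in it at (323,205) with green board and long side along the tray. Outfeed at (442,68), cap and parts box untouched.

```bash
python3 - <<'E'
from h import *
c=dict(np.load('wrist9.npz'));hsv=cv2.cvtColor(c['frame'],cv2.COLOR_RGB2HSV).astype(int)
m=(hsv[...,0]>50)&(hsv[...,0]<75)&(hsv[...,1]>140);m[:170]=0;m[240:]=0;m[:,:300]=0;m[:,345:]=0
v,u=np.nonzero(m);print(m.sum(),u.min(),u.max(),v.min(),v.max())
Q=np.array([fray(c,a,b,.038) for a,b in zip(u,v)]);print('board',rect(Q))
for l,p,h in(('frontL',(265,166),.052),('frontR',(383,166),.052)):print(l,np.round(fray(c,*p,h)*1000,1))
for p in((405,0),(362,78),(474,141),(522,46)):print('out',np.round(fray(c,*p,.035)*1000,1))
E
```

```text
Traceback (most recent call last):
ValueError: zero-size array to reduction operation minimum which has no identity
```

```bash
python3 - <<'E'
from h import *
c=dict(np.load('wrist9.npz'));f=c['frame'].astype(int)
m=(f[...,1]-f[...,0]>30)&(f[...,1]-f[...,2]>25);m[:175]=0;m[238:]=0;m[:,:303]=0;m[:,345:]=0
v,u=np.nonzero(m);print(f[195,315],m.sum(),u.min(),u.max(),v.min(),v.max())
Q=np.array([fray(c,a,b,.038) for a,b in zip(u,v)]);print('board',rect(Q))
for l,p,h in(('frontL',(265,166),.052),('frontR',(383,166),.052)):print(l,np.round(fray(c,*p,h)*1000,1))
for p in((405,0),(362,78),(474,141),(522,46)):print('out',np.round(fray(c,*p,.035)*1000,1))
E
```

```text
[131 239 157] 868 311 336 187 227
board (array([ 608.5, -101.3]), array([25.6, 41.6]), 11.35)
frontL [ 672.5 -133.    52. ]
frontR [ 561.  -155.6   52. ]
out [ 570.4 -332.    35. ]
out [ 597.2 -237.3   35. ]
out [ 467.7 -203.6   35. ]
out [ 431.9 -325.4   35. ]
```

```bash
python3 - <<'E'
from h import *;from plant import r
to(r,[.6095,-.1015,.06],-78.7)
E
```

```text
t 16.08 tcp [ 0.6107 -0.1027  0.2503] [ 1.7994e+02  1.0000e-02 -7.8640e+01] F [-0.4  0.4  0. ] row [-0.0014  0.0008  0.1903] [0.06 0.01 0.06]
```

Emit:
drive_effector:
  increments: {"rows":[[-0.002,0.0005,0.03,0,0,0],[-0.002,0.0005,0.07,0,0,0],[-0.002,0.0005,0.11,0,0,0],[-0.002,0.0005,0.15,0,0,0],[-0.002,0.0005,0.18,0,0,0],[-0.002,0.0005,0.188,0,0,0],[-0.002,0.0005,0.188,0,0,0],[-0.002,0.0005,0.188,0,0,0]]}

```text
time_s: 16.75
tcp_pos: [0.611, -0.1011, 0.064]
eef_rot: [-180.0, -0.0, -78.7]
contact_force: [1.1, -0.5, 0.6]
gripper_width: 0.0499
gripper_force: 0.0
```

```bash
python3 - <<'E'
from h import *;from plant import r
to(r,[.6095,-.1015,.0175],-78.7)
E
```

```text
t 16.75 tcp [ 0.611  -0.1011  0.064 ] [-1.7996e+02 -4.0000e-02 -7.8660e+01] F [ 1.1 -0.5  0.6] row [0.     0.0016 0.0465] [-0.04 -0.04  0.04]
```

Emit:
drive_effector:
  increments: {"rows":[[0,0.001,0.012,0,0,0],[0,0.001,0.025,0,0,0],[0,0.001,0.036,0,0,0],[0,0.001,0.043,0,0,0],[0,0.001,0.0465,0,0,0],[0,0.001,0.0465,0,0,0],[0,0.001,0.0465,0,0,0]]}

```text
time_s: 17.33
tcp_pos: [0.6096, -0.1015, 0.017]
eef_rot: [-180.0, -0.0, -78.7]
contact_force: [-0.1, -0.5, -0.5]
gripper_width: 0.0502
gripper_force: 0.0
```

Emit:
drive_effector:
  increments: {"rows":[[0,0,0,0,0,0],[0,0,0,0,0,0],[0,0,0,0,0,0],[0,0,0,0,0,0],[0,0,0,0,0,0],[0,0,0,0,0,0]]}
  finger_gap: 0
  grip_force: 20

```text
time_s: 17.83
tcp_pos: [0.6093, -0.1015, 0.0167]
eef_rot: [-180.0, -0.0, -78.7]
contact_force: [-1.1, 0.7, 2.8]
gripper_width: 0.0297
gripper_force: 20.0
```

Gripped at 29.7 mm (module width 30). Lift.

Emit:
drive_effector:
  increments: {"rows":[[0,0,-0.01,0,0,0],[0,0,-0.03,0,0,0],[0,0,-0.06,0,0,0],[0,0,-0.09,0,0,0],[0,0,-0.105,0,0,0],[0,0,-0.105,0,0,0]]}

```text
time_s: 18.33
tcp_pos: [0.6116, -0.1015, 0.1265]
eef_rot: [-179.6, -0.1, -78.7]
contact_force: [0.8, -0.0, 1.0]
gripper_width: 0.03
gripper_force: 20.0
```

```bash
python3 - <<'E'
from h import *;from plant import r
to(r,[.513,-.279,.12],-78.7)
E
```

```text
t 18.33 tcp [ 0.6116 -0.1015  0.1265] [-1.7959e+02 -8.0000e-02 -7.8700e+01] F [ 0.8 -0.   1. ] row [0.1547 0.1315 0.0058] [-0.41 -0.08  0.  ]
```

Emit:
drive_effector:
  increments: {"rows":[[0.02,0.017,0,0,0,0],[0.045,0.038,0,0,0,0],[0.072,0.061,0,0,0,0],[0.1,0.085,0,0,0,0],[0.125,0.106,0,0,0,0],[0.143,0.121,0,0,0,0],[0.152,0.129,0,0,0,0],[0.155,0.13,0,0,0,0],[0.155,0.13,0,0,0,0],[0.155,0.13,0,0,0,0]]}

```text
time_s: 19.17
tcp_pos: [0.5122, -0.2785, 0.1213]
eef_rot: [-180.0, 0.0, -78.7]
contact_force: [0.0, 0.0, -1.0]
gripper_width: 0.0301
gripper_force: 20.0
```

```bash
python3 - <<'E'
from h import *;from plant import r
to(r,[.513,-.279,.0095],-78.7)
c=r.capture('wrist')
f=c['frame'];cv2.imwrite('pics/w10.png',f[:,:,::-1])
E
```

```text
t 19.17 tcp [ 0.5122 -0.2785  0.1213] [-1.800e+02  1.000e-02 -7.874e+01] F [ 0.  0. -1.] row [ 0.0007 -0.0006  0.1118] [-0.    0.01 -0.04]
```

View pics/w10.png

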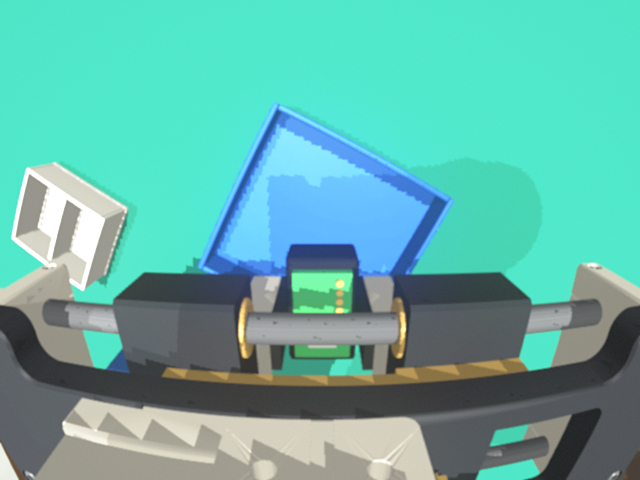

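The module is held upright at (322,300), above the outfeed. Lower it gently.

Emit:
drive_effector:
  increments: {"rows":[[0,0,0.012,0,0,0],[0,0,0.03,0,0,0],[0,0,0.05,0,0,0],[0,0,0.07,0,0,0],[0,0,0.085,0,0,0],[0,0,0.095,0,0,0],[0,0,0.102,0,0,0],[0,0,0.106,0,0,0],[0,0,0.108,0,0,0],[0,0,0.109,0,0,0],[0,0,0.109,0,0,0],[0,0,0.109,0,0,0]]}

```text
time_s: 20.22
tcp_pos: [0.5123, -0.279, 0.013]
eef_rot: [-179.9, -0.0, -78.7]
contact_force: [0.3, -0.7, -0.0]
gripper_width: 0.0296
gripper_force: 20.0
```

Emit:
drive_effector:
  increments: {"rows":[[0,0,0.001,0,0,0],[0,0,0.002,0,0,0],[0,0,0.003,0,0,0],[0,0,0.0035,0,0,0],[0,0,0.0035,0,0,0]]}

```text
time_s: 20.63
tcp_pos: [0.5117, -0.2789, 0.0087]
eef_rot: [180.0, 0.0, -78.7]
contact_force: [0.2, -0.4, 0.0]
gripper_width: 0.0298
gripper_force: 20.0
```

Emit:
drive_effector:
  increments: {"rows":[[0,0,0.0005,0,0,0],[0,0,0.001,0,0,0],[0,0,0.0015,0,0,0],[0,0,0.0015,0,0,0]]}

```text
time_s: 20.97
tcp_pos: [0.5118, -0.279, 0.0086]
eef_rot: [-180.0, -0.0, -78.7]
contact_force: [-3.7, 2.6, 14.2]
gripper_width: 0.03
gripper_force: 20.0
```

On the floor (14 N). Release and rise.

Emit:
drive_effector:
  increments: {"rows":[[0,0,0,0,0,0],[0,0,0,0,0,0],[0,0,0,0,0,0],[0,0,0,0,0,0],[0,0,0,0,0,0],[0,0,0,0,0,0]]}
  finger_gap: 0.05

```text
time_s: 21.47
tcp_pos: [0.5118, -0.2789, 0.0071]
eef_rot: [180.0, 0.0, -78.7]
contact_force: [-0.6, -0.2, -0.2]
gripper_width: 0.0498
gripper_force: 0.0
```

Emit:
drive_effector:
  increments: {"rows":[[0,0,-0.01,0,0,0],[0,0,-0.03,0,0,0],[0,0,-0.06,0,0,0],[0,0,-0.1,0,0,0],[0,0,-0.14,0,0,0],[0,0,-0.18,0,0,0],[-0.03,0.1,-0.2,0,0,0],[-0.03,0.1,-0.2,0,0,0],[-0.03,0.1,-0.2,0,0,0],[-0.03,0.1,-0.2,0,0,0]]}

```text
time_s: 22.3
tcp_pos: [0.4042, -0.2686, 0.2098]
eef_rot: [-179.8, -0.0, -78.8]
contact_force: [-0.2, 0.2, 0.2]
gripper_width: 0.0497
gripper_force: 0.0
```

```bash
python3 - <<'E'
from h import *;from plant import r
for n in('scene','top'):
    c=r.capture(n);P=cloud(c);x,y,z=P[...,0],P[...,1],P[...,2];f=c['frame'].astype(int)
    m=(abs(x-.513)<.05)&(abs(y+.279)<.05)&(z>.02)&(z<.06)
    print(n,'module',m.sum(),rect(P[m]) if m.any() else'',np.round(np.percentile(z[m],[10,50,90]),4) if m.any() else '')
    hsv=cv2.cvtColor(c['frame'],cv2.COLOR_RGB2HSV).astype(int)
    b=(hsv[...,0]>100)&(hsv[...,0]<125)&(hsv[...,1]>110)&(y>-.22)&(y<0)&(x>.53)&(x<.7)&(z>.04);print('tray',np.round(P[b].mean(0),3))
    h=(abs(x-.478)<.04)&(abs(y-.297)<.04)&(z>.139);print('handle',h.sum(),np.round(np.median(P[h],0),4))
    k=(abs(x-.59)<.08)&(abs(y-.07)<.07)&(z>.08)&(z<.12);print('panel',k.sum(),np.round(z[k].max(),3))
print(r.get_state()['contact_force'])
E
```

```text
scene module 266 (array([ 521.5, -260.7]), array([92. , 48.6]), 65.06) [0.0232 0.0283 0.0313]
tray [ 0.621 -0.14   0.047]
handle 227 [0.4806 0.2977 0.1464]
panel 90 0.109
top module 8 (array([ 559.3, -230.7]), array([4. , 7.5]), 70.87) [0.0303 0.0322 0.0347]
tray [ 0.62  -0.142  0.049]
handle 127 [0.479  0.2952 0.1464]
panel 172 0.111
[ 0.66370635 -0.06744765 -0.3517683 ]
```

```bash
python3 - <<'E'
from h import *;from plant import r
c=r.capture('scene');P=cloud(c);f=c['frame'].astype(int);x,y,z=P[...,0],P[...,1],P[...,2]
m=(abs(x-.513)<.05)&(abs(y+.279)<.05)&(f[...,1]>f[...,2]+20)&(f[...,1]>f[...,0]+20)
Q=P[m];A=np.c_[Q[:,:2],np.ones(len(Q))];k=np.linalg.lstsq(A,Q[:,2],rcond=None)[0]
print(m.sum(),rect(Q),np.median(Q[:,2]),'slope',k[:2])
print(r.get_state()['qd'].round(2))
E
```

```text
172 (array([ 511.7, -268. ]), array([28.1, 58.8]), 10.29) 0.029241045064859028 slope [-2.01409402 -0.47204464]
[ 0.2   1.99  0.57 -0.    0.22  0.09]
```

Emit:
drive_effector:
  increments: {"rows":[[0,0,0,0,0,0],[0,0,0,0,0,0],[0,0,0,0,0,0]]}

```text
time_s: 22.7
tcp_pos: [0.4084, -0.269, 0.2068]
eef_rot: [179.9, 0.0, -78.7]
contact_force: [1.0, 0.6, 0.5]
gripper_width: 0.0498
gripper_force: 0.0
```

```bash
python3 - <<'E'
from h import *;from plant import r
c=r.capture('scene');P=cloud(c);f=c['frame'].astype(int);x,y,z=P[...,0],P[...,1],P[...,2]
m=(abs(x-.513)<.05)&(abs(y+.279)<.05)&(f[...,1]>f[...,2]+20)&(f[...,1]>f[...,0]+20)
m=cv2.erode(m.astype(np.uint8),np.ones((3,3)))>0
Q=P[m];A=np.c_[Q[:,:2],np.ones(len(Q))];k=np.linalg.lstsq(A,Q[:,2],rcond=None)[0]
print(m.sum(),Q.mean(0),np.percentile(Q[:,2],[0,10,50,90,100]),'slope',k[:2])
E
```

```text
74 [ 0.51665419 -0.276948    0.02943923] [0.02531732 0.02775071 0.02971996 0.03113536 0.03231888] slope [ 0.03283033 -0.01986966]
```

Module flat (slope about 0.03), top at 30 mm, centred in the outfeed. All the other checks pass.

```bash
python3 -c "
from plant import r
print(r.close_job())"
```

```text
the job is handed in; nothing more can be done
None
```

I handed the job in at about 23 s: the tester's panel and tray are open, the driver is home in its stand, and the module is upright in the outfeed by my measurements, with no verdict returned; I viewed 11 pictures, one over your limit of 10.

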